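# Seat the slim pin in the sprung drilling jig and hold it

### The arm

A 6-joint arm with a two-finger parallel gripper is mounted at the origin on a cart in front of the work surface, level with it; the furniture and walls round the work are solid. World frame = base frame: x ahead of the robot, y to its left, z up, the work surface at z = 0. Lengths are in m, angles in rad, forces in N, time in s.
With the tool pointing down it reaches from about 0.35 to 0.775 m from the base axis. Payload 5.5 kg.
Tool frame: the origin (TCP) lies midway between the tips of the shut fingers; the grasp point (between the pads) lies 19 mm behind it; z points along the fingers, y is the direction in which the jaws open and shut (so a half turn about z gives the same grasp; the last joint's range is limited). The gripper opens to 85 mm and grips with 20 to 120 N. Pads are 22 mm wide; open, the fingers measure 114 mm over their backs; the gripper's body (76 mm by 85 mm) begins 54 mm behind the grasp point. The pads swing forward as they close: fully open they stand 13 mm farther back than shut.
Start: joints at [-1.24, 0.313, 0.046, 1.304, 0, 1.431], TCP at [0.261, -0.512, 0.231] pointing down, gripper open.
Joint ranges: [-2.76, 2.76], [-0.86, 1.69], [-1.03, 1.26], [-2.2, 2.34], [-1.47, 1.5], [-3.14, 3.14]. Speed limits (rad/s): [2.57, 2.57, 3.14, 3.14, 3.14, 3.14].

### API

Orientations are given as a unit quaternion [w, x, y, z].
In Python, from workcell import env gives the robot as it stands.
- The arm moves only by the shell command python3 -m creep 'ROWS' [OPENING] [FORCE]. ROWS is JSON, a list of rows, each a list of 6 numbers: the shift along the tool's x, y, z in m, then the turn, a rotation vector about the tool's x, y, z in degrees. A call has exactly 8 rows; each row is the pose to reach, as a shift and turn from the pose commanded when the call began, along the tool's axes at that moment; what a row does not reach only later rows make up. A row lasts 1/10 s, in which the tool goes at most 50 mm and 8.59 degrees, less where a joint would pass 70% of its speed; a pose out of reach is approached as far as the arm can. A call with a gripper value outside its range is refused whole. OPENING is the finger opening in m, from 0 to 0.0854, set as the call begins (- or left out, the last holds). The fingers move at their own pace and stop on an object; FORCE is the grip in N (left out, the last holds). Time passes only in rows, so rows that repeat a pose let the fingers close, or fill a call up. It gives the time, the measured TCP pose, the force and the opening at its end, in the units of the state.
- env.get_state(): the state, without advancing time (a new reading comes with each control period).
- env.read_camera(name): name is "side" or "top"; returns (picture, depth): 420x560x3 uint8, blue, green, red; 420x560 float32, m along the optical axis (not along the pixel's ray), 0 where there is no reading.
- env.camera_params(name): a dict with "fx", "fy", "cx", "cy" (pixels), "position" and "orientation" of the camera in the world. Camera axes: x right, y up, looking along -z (the intrinsics and any distortion apply to the point x, -y, -z); pixel columns grow to the right and rows downward; lengths in m; the calibration is good to about 2 mm. A picture is of the moment at which its call begins. camera_params takes no time and is no camera call.
- env.hand_in(): hands the job in, once; it reports no verdict.
The state is a dict: "clock": time; "joint_pos": joint angles; "qvel": joint speeds; "tau": joint torques, N m; "tcp_pos": TCP position; "orientation": TCP orientation; "wrist_force": force on the tool from outside, world axes, zero at the start; "ft_torque": the same for the moment, N m; "finger_gap": finger opening in m.
Only numpy, scipy, OpenCV 4.12 (cv2) and the standard library are available. Lean on these libraries where they do the work, as an engineer would, in place of code of your own. Each camera call takes 0.05 s, during which the arm holds its last target. There are 200 camera calls.

### The job

Lift the steel pin with the slimmer shank up and off its hook, carry it to the bored jig block, and push its shank down the bore against the sprung plunger until its collar sits fully on top of the block. The spring would lift it out again, so finish while still gripping the pin and holding it pressed firmly home; do not ram it, and leave the thicker pin hanging on its hook.

Things in the scene. Friction and masses are not known exactly. Their poses are not given: they have to be found in the camera images.
- slim_pin_centre (a point): Pin to use: steel, 116 mm tall, about 0.15 kg; point at its centre half-way up, z up. Along z from here (mm): shank, 22 diameter, -58 to -8, lowest 8 tapering to 14; collar, 46 diameter, -8 to +2; above it a flat grip plate, 12 thick (x) by 40 wide (y), to +58, with a window 24 wide from +14 to +46 that hangs on the hook rod (along x). Grip from above across the 40, fingers astride the rod.
- slim_pin_shoulder (a point): Centre of the underside of the slim pin's collar, 8 mm below its centre; this face meets the block's top when the pin is home.
- thick_pin_centre (a point): Centre, half-way up, of the other pin: same shape and sizes but with a shank of 32 mm diameter, too thick for the bore. To be left hanging.
- slim_pin: The slim pin as a whole; origin at the centre of the collar's underside, z up along the pin.
- rack: Fixed wooden hook rack, origin on the bench under its rail (300 mm along y, 18 thick, 150 to 176 high). Two hooks at y +75 and -75 mm, either pin on either: rods 8 mm thick, axis 165 high, running to x = -75, where the tip turns up to 14 mm above the axis. Pins hang at x = -45. To free one raise it 10 to 24 mm (best 16), then draw it 60 mm or more along the rack's -x.
- jig_block: Fixed aluminium jig block, 76 x 76 x 65 mm, on a bolted steel foot 80 x 125 x 10 mm; origin 10 mm above the bench under the block's centre.
- mouth (a point): Centre of the bore's mouth on the block's flat top, 75 mm above the bench. The bore is vertical, round, 27 mm wide with a 3 mm chamfer. The collar resting on this top face is the hard stop.
- plunger (a joint): Sprung brass plunger, 20 mm wide, in the bore; in m, 0 when up, grows as pressed down. Up, its top is 34 mm below the mouth; it is 0.016 down when the collar meets the block. The spring pushes up with 3 N at 0, about 9.5 N at 0.016.
Not all that is in view belongs to the job. What is shaped like the slim_pin but orange or purple is not meant.

How it is judged:
On the way, in this order (a step that is already met when the one before it is completed fails the run):
1. the slim pin is off its hook, held by the fingers (x of slim_pin_centre in the frame of rack below -0.092 m and height (world z) of slim_pin_centre above 0.09 m and contact force between the fingers and slim_pin above 1 N), for 0.1 s.
2. the slim pin's shank is in the bore and begins to press the plunger down (horizontal distance between slim_pin_shoulder and mouth below 0.008 m and value of joint plunger above 0.003 m), for 0.1 s.
At the end, for the whole second after the job is handed in: Ends holding: fingers on the slim pin (over 2 N); collar centre within 6 mm of the bore axis, tilt under 0.09 rad, collar within 1.5 mm of the block top and pressing it over 1 N, plunger at least 14 mm down, for the last second; thick pin within 30 mm of its start (horizontal distance between slim_pin_shoulder and mouth below 0.006 m and z of slim_pin_shoulder in the frame of mouth below 0.0015 m and angle between slim_pin's own z axis and vertical below 0.09 rad and value of joint plunger above 0.014 m and contact force between slim_pin and jig_block above 1 N and contact force between the fingers and slim_pin above 2 N and distance of thick_pin_centre from where it was at the start of the episode below 0.03 m); the arm keeps its last pose, push and grip.
It fails at once if the slim pin is rammed against the jig block with more than 80 N (contact force between slim_pin and jig_block above 80 N).
It fails at once if the thick pin is taken or knocked off its hook (distance of thick_pin_centre from where it was at the start of the episode above 0.05 m).
It also fails if it takes over 45 s, if anything falls off the work surface, if the arm or the gripper's body presses on something with over 40 N, if the wrist force passes 120 N, or if a joint passes its speed limit or range.

## Working session

There is one attempt and no reset: what is moved stays moved. The work goes in short steps, Python scripts to look and compute and a shell command to move; the robot and the scene stay as the last step left them, time stands still between calls to the robot, and variables do not carry over. Pictures are saved under pics/ and viewed, about 8 in all and at most 12, crops included, and the job is handed in when it is done.

```bash
ls; mkdir -p pics; cat > h.py <<'E'
import numpy as np, cv2
from scipy.spatial.transform import Rotation as R
from workcell import env
def rot(q): return R.from_quat([q[1],q[2],q[3],q[0]]).as_matrix()
def cloud(name):
    im,d=env.read_camera(name); p=env.camera_params(name)
    v,u=np.mgrid[:420,:560]
    c=np.stack([(u-p['cx'])/p['fx']*d,-(v-p['cy'])/p['fy']*d,-d],-1)
    w=c@rot(p['orientation']).T+np.array(p['position']); w[d==0]=np.nan
    return im,d,w
E
python3 - <<'E'
from h import *
for n in('side','top'):
    im,d,w=cloud(n); np.save(n+'.npy',w); cv2.imwrite(f'pics/{n}0.png',im); print(env.camera_params(n),(d==0).mean())
print(env.get_state())
E
```

```text
pics
{'fx': 411.49547431608795, 'fy': 411.49547431608795, 'cx': 281.7987784381145, 'cy': 205.03219154566355, 'position': array([0.5461061 , 0.80334339, 0.57223675]), 'orientation': array([-0.00556336, -0.01147141,  0.46978234,  0.88269021])} 0.005153061224489796
{'fx': 498.45498803901944, 'fy': 498.45498803901944, 'cx': 276.40856740177844, 'cy': 215.7089081235218, 'position': array([0.50435772, 0.11013942, 1.24452101]), 'orientation': array([-0.69835787, -0.02258796,  0.02917333,  0.71479717])} 0.004090136054421769
{'clock': 0.1, 'joint_pos': array([-1.23961518e+00,  3.13890635e-01,  4.50783186e-02,  1.30362161e+00,
       -9.86134795e-06,  1.43122613e+00]), 'qvel': array([-0.00038438, -0.00016046,  0.00219561,  0.00012695,  0.00038704,
        0.00163898]), 'tau': array([ 2.35385363e-03, -4.81726670e+01,  2.99242973e+01,  1.27882967e-02,
       -9.68914583e-05,  1.31050609e-05]), 'tcp_pos': array([ 0.26064383, -0.51200336,  0.23051195]), 'orientation': array([-8.14571802e-04,  9.72426473e-01,  2.33208241e-01, -8.32334774e-05]), 'wrist_force': array([ 0.76148626, -0.77651913, -0.74107393]), 'ft_torque': array([ 0.01011053, -0.00688051, -0.01830478]), 'finger_gap': 0.08553743312205772}
```

View pics/side0.png

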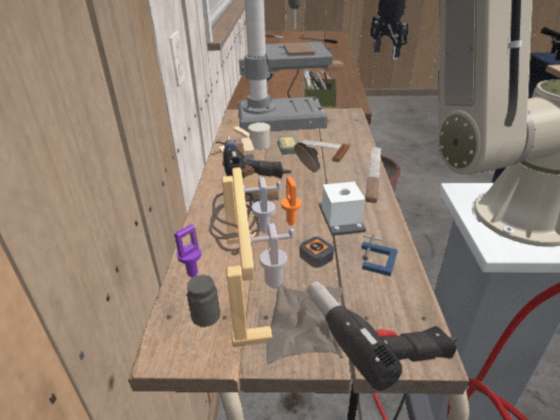

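View pics/top0.png

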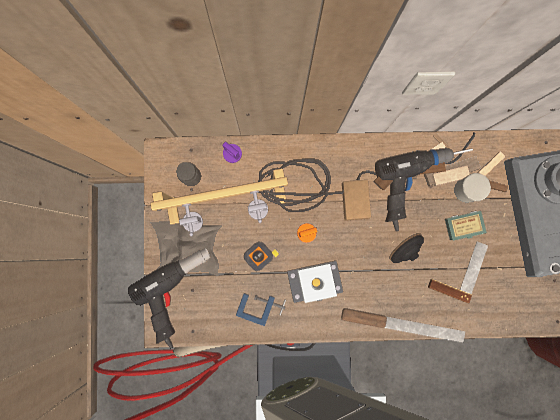

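The side view shows the near hooked pin at (272,260) and the far one at (263,205), with the block at (343,205). The top view shows the pins at (191,222) and (258,206), and the block at (317,283). Next I'll measure all of these and take a close crop of the pins.

```bash
python3 - <<'E'
from h import *
im=cv2.imread('pics/side0.png'); t=cv2.imread('pics/top0.png'); w=np.load('side.npy'); wt=np.load('top.npy')
a=cv2.resize(im[165:295,190:350],None,fx=4.5,fy=4.5,interpolation=cv2.INTER_CUBIC); cv2.imwrite('pics/c1.png',a)
b=cv2.resize(t[175:310,145:345],None,fx=4,fy=4,interpolation=cv2.INTER_CUBIC); cv2.imwrite('pics/c2.png',b)
# rail: yellow, high
hsv=cv2.cvtColor(t,cv2.COLOR_BGR2HSV)
z=wt[...,2]
roi=np.zeros(z.shape,bool); roi[170:235,140:300]=1
m=roi&(z>.165)&(z<.19)&(hsv[...,1]>90)&(hsv[...,0]>12)&(hsv[...,0]<30)
p=wt[m]; r=cv2.minAreaRect((p[:,:2]*1000).astype(np.float32)); print('rail',m.sum(),r,np.median(p[:,2]))
print(cv2.boxPoints(r))
# block top
roi[:]=0; roi[255:310,280:350]=1
m=roi&(z>.068)&(z<.09); p=wt[m]; r=cv2.minAreaRect((p[:,:2]*1000).astype(np.float32)); print('block',m.sum(),r,p[:,:2].mean(0),np.median(p[:,2]))
m=roi&(hsv[...,1]>120)&(hsv[...,2]>120)&(z<.065); 
print('plunger',m.sum(),np.nanmean(wt[m],0),np.argwhere(m).mean(0)[::-1])
# pins grey tall
roi[:]=0; roi[190:240,170:280]=1
for nm,sl in(('A',(170,215)),('B',(240,280))):
    q=np.zeros_like(roi); q[185:242,sl[0]:sl[1]]=1
    for lo,hi in((.1,.13),(.13,.185),(.185,.24)):
        m=q&(z>lo)&(z<hi)&(hsv[...,1]<70); p=wt[m]
        if m.sum(): print(nm,lo,m.sum(),p.mean(0),p.min(0),p.max(0))
E
```

```text
rail 1192 ((635.0125122070312, 222.16305541992188), (18.715957641601562, 299.6765441894531), 9.433568000793457) 0.17514654998285795
[[601.222    368.44116 ]
 [650.34015   72.817345]
 [668.80304   75.88495 ]
 [619.6849   371.50876 ]]
block 973 ((431.2525634765625, 7.1315765380859375), (76.08377838134766, 76.1424560546875), 10.536694526672363) [0.43114054 0.00725959] 0.07525600523197329
plunger 52 [0.43016428 0.00734486 0.03884583] [315.65384615 282.25      ]
A 0.1 151 [0.57644501 0.2837888  0.1247786 ] [0.55622066 0.26612778 0.11605526] [0.59928763 0.30828592 0.12951925]
A 0.13 256 [0.57939765 0.2874159  0.17069539] [0.54538443 0.26815968 0.13259363] [0.61461158 0.30806492 0.18495875]
A 0.185 1 [0.58130572 0.28933302 0.18677349] [0.58130572 0.28933302 0.18677349] [0.58130572 0.28933302 0.18677349]
B 0.1 135 [0.6001337  0.13988065 0.12525055] [0.58192524 0.11942717 0.11863629] [0.62543067 0.16238264 0.12969135]
B 0.13 236 [0.60451009 0.14100132 0.17176547] [0.56992139 0.12107932 0.13060685] [0.63786933 0.15994638 0.18491866]
B 0.185 1 [0.59747038 0.15104358 0.18524377] [0.59747038 0.15104358 0.18524377] [0.59747038 0.15104358 0.18524377]
```

View pics/c1.png

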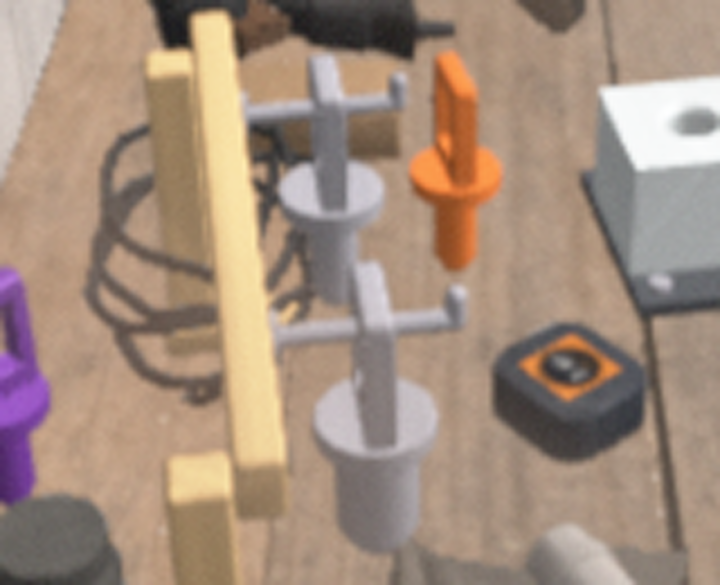

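View pics/c2.png

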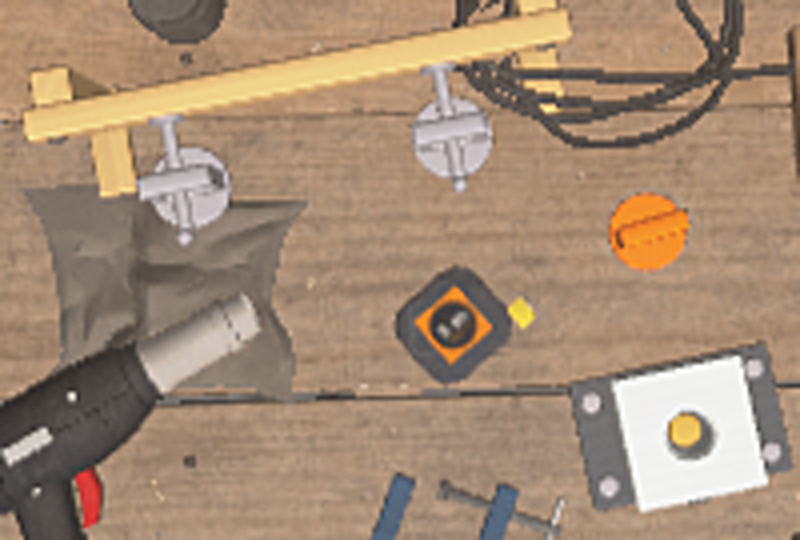

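The far pin (y≈0.14) is the slim one: its shank is clearly narrower at crop 1 (335,265) than the near one at (378,500). The first leg goes up and round towards it, with part of the turn.

```bash
cat >> h.py <<'E'
def to_tool(target,yaw_deg=-170.57):
    s=env.get_state(); T=rot(s['orientation']); d=T.T@(np.array(target)-s['tcp_pos'])
    G=R.from_euler('z',yaw_deg,degrees=True).as_matrix()@np.diag([1,-1,-1.])
    print('t',round(s['clock'],2),'tcp',s['tcp_pos'].round(4),'F',np.round(s['wrist_force'],1),'gap',round(s['finger_gap'],4),'j',s['joint_pos'].round(2))
    print('shift',d.round(4),'turn',R.from_matrix(T.T@G).as_rotvec(degrees=True).round(2))
E
python3 -m creep '[[0.01,-0.007,-0.03,0,0,-7],[0.03,-0.02,-0.05,0,0,-14],[0.06,-0.04,-0.06,0,0,-21],[0.09,-0.06,-0.06,0,0,-28],[0.12,-0.085,-0.06,0,0,-35],[0.15,-0.107,-0.06,0,0,-42],[0.18,-0.13,-0.06,0,0,-49],[0.2,-0.143,-0.06,0,0,-56]]' 0.085 60
python3 - <<'E'
from h import *
t=cv2.imread('pics/top0.png'); wt=np.load('top.npy'); z=wt[...,2]; hsv=cv2.cvtColor(t,cv2.COLOR_BGR2HSV)
q=np.zeros(z.shape,bool); q[185:242,240:280]=1
m=q&(z>.174)&(z<.19)&(hsv[...,1]<70); p=wt[m]
# keep main plate comp
n,l,st,c=cv2.connectedComponentsWithStats(m.astype(np.uint8)); k=1+st[1:,4].argmax(); p=wt[l==k]
r=cv2.minAreaRect((p[:,:2]*1000).astype(np.float32)); print('plate',len(p),r,cv2.boxPoints(r).round(),np.median(p[:,2]))
to_tool([0.603,0.141,0.26])
E
```

```text
clock: 0.9
tcp_pos: [0.3745, -0.2918, 0.2912]
orientation: [-0.0, 0.747, 0.665, 0.0]
wrist_force: [-0.5, 0.4, -0.2]
finger_gap: 0.085
plate 106 ((603.3973388671875, 140.73570251464844), (12.242371559143066, 39.590248107910156), 10.20339298248291) [[594. 159.]
 [601. 120.]
 [613. 122.]
 [606. 161.]] 0.18061164763028037
t 0.9 tcp [ 0.3745 -0.2918  0.2912] F [-0.5  0.4 -0.2] gap 0.085 j [-0.83  0.11 -0.07  1.4   0.    0.86]
shift [0.4563 0.1768 0.0315] turn [ 3.0000e-02 -6.0000e-02 -1.0609e+02]
```

```bash
python3 -m creep '[[0.028,0.011,0,0,0,-7],[0.056,0.022,0,0,0,-14],[0.084,0.033,0,0,0,-21],[0.112,0.044,0,0,0,-28],[0.14,0.055,0,0,0,-35],[0.168,0.066,0,0,0,-42],[0.2,0.078,0,0,0,-49],[0.23,0.09,0,0,0,-56]]'
python3 -c "
from h import *
to_tool([0.6034,0.1407,0.26])"
```

```text
clock: 1.7
tcp_pos: [0.4919, -0.0757, 0.291]
orientation: [-0.0, 0.348, 0.937, -0.0]
wrist_force: [-0.1, -0.1, -0.3]
finger_gap: 0.0851
t 1.7 tcp [ 0.4919 -0.0757  0.291 ] F [-0.1 -0.1 -0.3] gap 0.0851 j [-0.31  0.15 -0.02  1.4  -0.    0.4 ]
shift [0.0567 0.2367 0.0309] turn [-0.000e+00 -4.000e-02 -5.017e+01]
```

```bash
python3 -m creep '[[0.008,0.034,0,0,0,-7],[0.016,0.068,0,0,0,-14],[0.024,0.102,0,0,0,-21],[0.032,0.136,0,0,0,-28],[0.04,0.17,0.01,0,0,-35],[0.048,0.2,0.02,0,0,-42],[0.053,0.222,0.031,0,0,-47],[0.0567,0.2367,0.031,0,0,-50.2]]'
python3 -c "
from h import *
to_tool([0.6034,0.1407,0.131])"
```

```text
clock: 2.5
tcp_pos: [0.6037, 0.1404, 0.2575]
orientation: [-0.002, -0.082, 0.997, 0.0]
wrist_force: [-0.5, -0.3, -0.6]
finger_gap: 0.0849
t 2.5 tcp [0.6037 0.1404 0.2575] F [-0.5 -0.3 -0.6] gap 0.0849 j [ 0.1   0.4   0.24  1.41  0.   -0.07]
shift [-0.0002  0.0003  0.1265] turn [ 0.02 -0.23  0.  ]
```

```bash
python3 -m creep '[[0,0,0.02,0,0,0],[0,0,0.045,0,0,0],[0,0,0.07,0,0,0],[0,0,0.09,0,0,0],[0,0,0.11,0,0,0],[0,0,0.122,0,0,0],[0,0,0.128,0,0,0],[0,0,0.128,0,0,0]]'
python3 - <<'E'
from h import *
to_tool([0.6034,0.1407,0.131])
im,d,w=cloud('side'); cv2.imwrite('pics/c3.png',cv2.resize(im[120:290,170:370],None,fx=3.5,fy=3.5,interpolation=cv2.INTER_CUBIC))
E
```

```text
clock: 3.3
tcp_pos: [0.6038, 0.1387, 0.1315]
orientation: [-0.001, -0.08, 0.997, -0.0]
wrist_force: [-1.0, -0.4, 0.3]
finger_gap: 0.0848
t 3.3 tcp [0.6038 0.1387 0.1315] F [-1.  -0.4  0.3] gap 0.0848 j [ 0.1   0.44 -0.01  1.12 -0.   -0.06]
shift [0.     0.0021 0.0005] turn [ 0.   -0.09 -0.26]
```

View pics/c3.png

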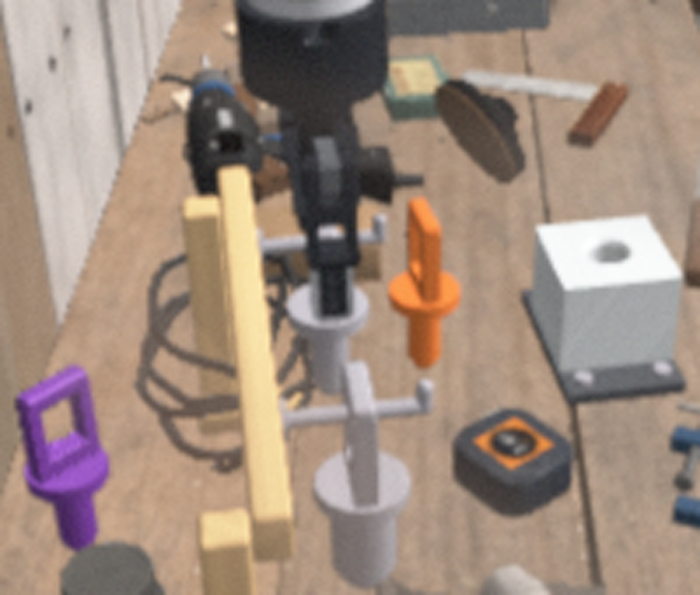

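The fingers stand astride the slim pin's plate, with the finger at crop (333,280), clear of the rail and rod. Now I close them.

```bash
python3 -m creep '[[0,0.002,0,0,0,0],[0,0.002,0,0,0,0],[0,0.002,0,0,0,0],[0,0.002,0,0,0,0],[0,0.002,0,0,0,0],[0,0.002,0,0,0,0],[0,0.002,0,0,0,0],[0,0.002,0,0,0,0]]' 0.03 70
python3 -c "
from h import *
to_tool([0.6034,0.1407,0.131])"
```

```text
clock: 4.15
tcp_pos: [0.6045, 0.1408, 0.1332]
orientation: [0.001, -0.08, 0.997, 0.0]
wrist_force: [-0.3, 0.1, 6.2]
finger_gap: 0.0394
t 4.15 tcp [0.6045 0.1408 0.1332] F [-0.3  0.1  6.2] gap 0.0394 j [ 0.1   0.44 -0.01  1.12 -0.   -0.06]
shift [0.0011 0.0001 0.0022] turn [-0.01  0.1  -0.25]
```

```bash
python3 -m creep '[[0,0,-0.004,0,0,0],[0,0,-0.008,0,0,0],[0,0,-0.012,0,0,0],[0,0,-0.015,0,0,0],[0,0,-0.018,0,0,0],[0,0,-0.018,0,0,0],[0,0,-0.018,0,0,0],[0,0,-0.018,0,0,0]]'
python3 - <<'E'
from h import *
to_tool([0.53,0.128,0.149])
im,d,w=cloud('side'); cv2.imwrite('pics/c4.png',cv2.resize(im[120:290,170:370],None,fx=3.5,fy=3.5,interpolation=cv2.INTER_CUBIC))
E
```

```text
clock: 4.95
tcp_pos: [0.6038, 0.1407, 0.1501]
orientation: [-0.0, -0.08, 0.997, -0.0]
wrist_force: [-0.1, 0.3, -1.9]
finger_gap: 0.0394
t 4.95 tcp [0.6038 0.1407 0.1501] F [-0.1  0.3 -1.9] gap 0.0394 j [ 0.1   0.43  0.02  1.16 -0.   -0.06]
shift [ 0.0749 -0.0007  0.0011] turn [-0.01 -0.02 -0.26]
```

View pics/c4.png

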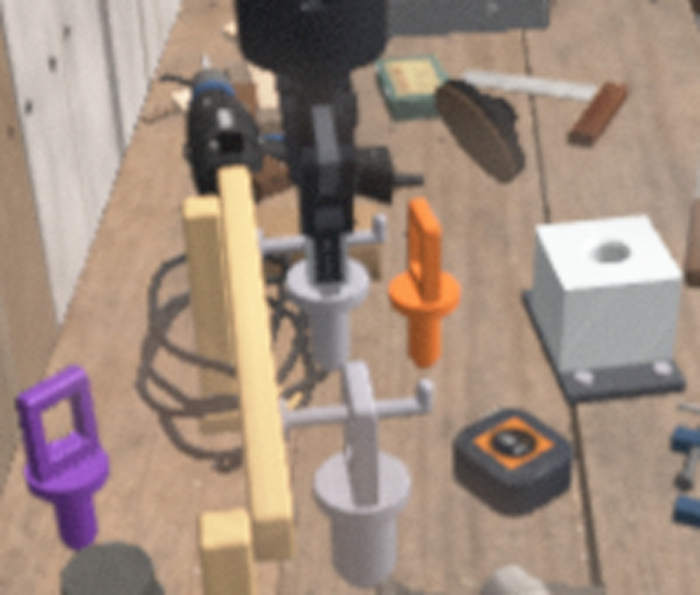

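The pin rose with the gripper: its shank bottom is now at crop (330,365), up from 390, and the wrist carries about 1.5–2 N. Next I draw it 80 mm along the rack's -x, which is tool +x.

```bash
python3 -m creep '[[0.008,0,0,0,0,0],[0.02,0,0,0,0,0],[0.032,0,0,0,0,0],[0.044,0,0,0,0,0],[0.056,0,0,0,0,0],[0.068,0,0,0,0,0],[0.08,0,0,0,0,0],[0.08,0,0,0,0,0]]'
python3 -m creep '[[0,0,-0.01,0,0,0],[0,0,-0.025,0,0,0],[0,0,-0.04,0,0,0],[0,0,-0.05,0,0,0],[0,0,-0.06,0,0,0],[0,0,-0.07,0,0,0],[0,0,-0.07,0,0,0],[0,0,-0.07,0,0,0]]'
python3 - <<'E'
from h import *
to_tool([0.4312,0.0071,0.22])
im,d,w=cloud('side'); cv2.imwrite('pics/c5.png',cv2.resize(im[90:290,190:390],None,fx=3,fy=3,interpolation=cv2.INTER_CUBIC))
E
```

```text
clock: 5.8
tcp_pos: [0.5228, 0.1278, 0.1503]
orientation: [-0.001, -0.08, 0.997, -0.0]
wrist_force: [0.2, 0.6, -1.1]
finger_gap: 0.0391
clock: 6.6
tcp_pos: [0.525, 0.1279, 0.2202]
orientation: [0.0, -0.08, 0.997, -0.0]
wrist_force: [-0.0, 0.5, -1.5]
finger_gap: 0.0391
t 6.6 tcp [0.525  0.1279 0.2202] F [-0.   0.5 -1.5] gap 0.0391 j [ 0.09  0.25 -0.07  1.25 -0.   -0.07]
shift [ 0.1119 -0.1043  0.0002] turn [-0.01  0.   -0.26]
```

View pics/c5.png

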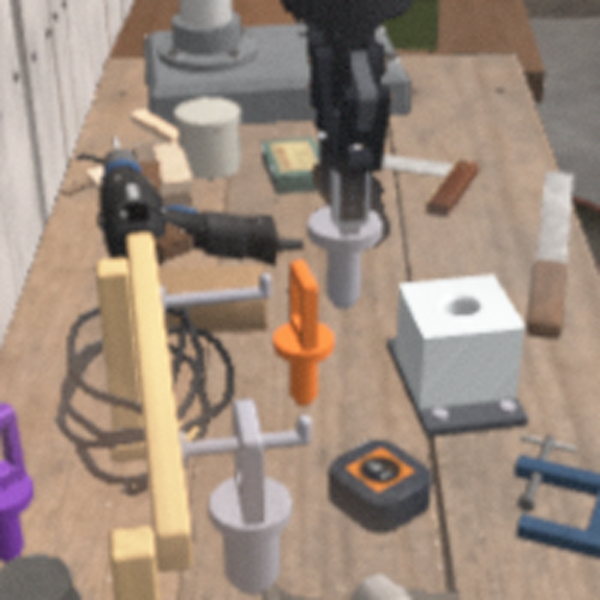

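The slim pin is off the hook, upright in the fingers at crop (343,230). The thick pin still hangs at (250,510). Now I go over to the bore.

```bash
python3 -m creep '[[0.01,-0.01,0,0,0,0],[0.028,-0.026,0,0,0,0],[0.048,-0.045,0,0,0,0],[0.068,-0.064,0,0,0,0],[0.088,-0.082,0,0,0,0],[0.103,-0.096,0,0,0,0],[0.112,-0.104,0,0,0,0],[0.112,-0.104,0,0,0,0]]'
python3 -m creep '[[0,0,0.01,0,0,0],[0,0,0.025,0,0,0],[0,0,0.04,0,0,0],[0,0,0.05,0,0,0],[0,0,0.058,0,0,0],[0,0,0.06,0,0,0],[0,0,0.06,0,0,0],[0,0,0.06,0,0,0]]'
python3 - <<'E'
from h import *
to_tool([0.4312,0.0071,0.145])
im,d,w=cloud('side'); np.save('s2.npy',w); cv2.imwrite('pics/s2.png',im)
a=cv2.resize(im[90:250,270:430],None,fx=3.7,fy=3.7,interpolation=cv2.INTER_CUBIC); cv2.imwrite('pics/c6.png',a)
sel=(abs(w[...,0]-.43)<.05)&(abs(w[...,1])<.05)
for lo in np.arange(.08,.17,.005):
    m=sel&(w[...,2]>=lo)&(w[...,2]<lo+.005); p=w[m]
    if len(p): print(round(lo,3),len(p),'x',np.percentile(p[:,0],[2,98]).round(4),p[:,0].mean().round(4),'ymax',np.percentile(p[:,1],95).round(4))
E
```

```text
clock: 7.45
tcp_pos: [0.4297, 0.0065, 0.2201]
orientation: [-0.0, -0.079, 0.997, -0.0]
wrist_force: [0.7, -0.3, -1.7]
finger_gap: 0.0396
clock: 8.25
tcp_pos: [0.4314, 0.0074, 0.1607]
orientation: [0.0, -0.08, 0.997, -0.0]
wrist_force: [-0.4, 0.2, -0.9]
finger_gap: 0.0394
t 8.25 tcp [0.4314 0.0074 0.1607] F [-0.4  0.2 -0.9] gap 0.0394 j [-0.17  0.07 -0.43  1.07 -0.   -0.33]
shift [ 0.0003 -0.0003  0.0157] turn [-0.02  0.05 -0.25]
0.09 8 x [0.424  0.4386] 0.4315 ymax 0.0173
0.095 11 x [0.4251 0.438 ] 0.4314 ymax 0.0184
0.1 17 x [0.4226 0.4399] 0.4314 ymax 0.0196
0.105 20 x [0.4212 0.4403] 0.4317 ymax 0.0198
0.11 18 x [0.4208 0.4406] 0.4311 ymax 0.0193
0.115 22 x [0.4213 0.441 ] 0.4312 ymax 0.0201
0.12 20 x [0.4217 0.4411] 0.4329 ymax 0.0197
0.125 18 x [0.4231 0.4415] 0.4323 ymax 0.021
0.13 13 x [0.4231 0.44  ] 0.4322 ymax 0.0209
0.135 1 x [0.4385 0.4385] 0.4385 ymax 0.02
0.14 39 x [0.4111 0.4531] 0.434 ymax 0.0317
0.145 69 x [0.4094 0.453 ] 0.434 ymax 0.0307
0.15 69 x [0.4108 0.4514] 0.4341 ymax 0.0294
0.155 7 x [0.4304 0.4392] 0.4362 ymax 0.0291
0.16 33 x [0.4184 0.4446] 0.4337 ymax 0.0363
0.165 24 x [0.4194 0.4462] 0.4354 ymax 0.0409
```

View pics/c6.png

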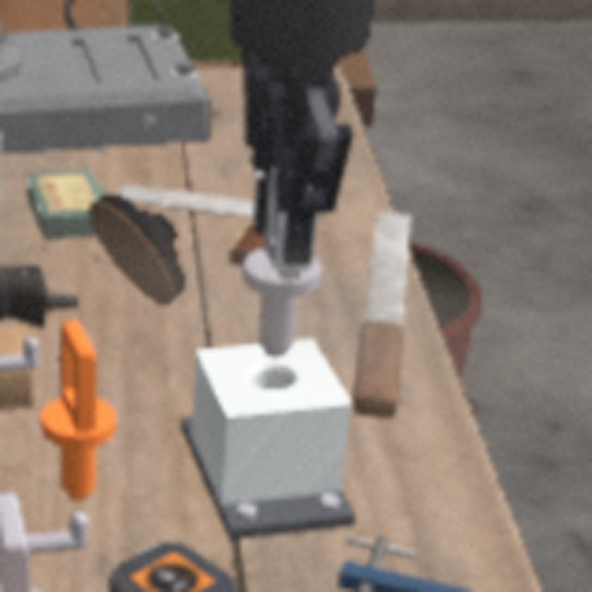

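The shank hangs right over the bore: shank tip at crop (276,350), bore at (278,377). The depth reading puts the shank axis at x=0.4313 against 0.4312 for the bore. I descend gently.

```bash
python3 -m creep '[[0,0,0.006,0,0,0],[0,0,0.012,0,0,0],[0,0,0.018,0,0,0],[0,0,0.024,0,0,0],[0,0,0.03,0,0,0],[0,0,0.036,0,0,0],[0,0,0.042,0,0,0],[0,0,0.042,0,0,0]]'
python3 -c "
from h import *
to_tool([0.4312,0.0071,0.094])"
```

```text
clock: 9.1
tcp_pos: [0.4303, 0.0075, 0.1173]
orientation: [-0.001, -0.08, 0.997, 0.0]
wrist_force: [-0.9, 0.7, -1.5]
finger_gap: 0.0392
t 9.1 tcp [0.4303 0.0075 0.1173] F [-0.9  0.7 -1.5] gap 0.0392 j [-0.17  0.11 -0.5   0.96 -0.   -0.33]
shift [-0.0009 -0.0006  0.0233] turn [ 0.03 -0.09 -0.26]
```

```bash
python3 -m creep '[[0,0,0.002,0,0,0],[0,0,0.004,0,0,0],[0,0,0.006,0,0,0],[0,0,0.008,0,0,0],[0,0,0.010,0,0,0],[0,0,0.012,0,0,0],[0,0,0.014,0,0,0],[0,0,0.016,0,0,0]]'
python3 -m creep '[[0,0,0.001,0,0,0],[0,0,0.002,0,0,0],[0,0,0.003,0,0,0],[0,0,0.004,0,0,0],[0,0,0.005,0,0,0],[0,0,0.006,0,0,0],[0,0,0.006,0,0,0],[0,0,0.006,0,0,0]]'
```

```text
clock: 9.9
tcp_pos: [0.4312, 0.0074, 0.1025]
orientation: [0.0, -0.08, 0.997, -0.0]
wrist_force: [-0.6, 0.2, 3.6]
finger_gap: 0.0391
clock: 10.7
tcp_pos: [0.4312, 0.0074, 0.0966]
orientation: [0.0, -0.08, 0.997, -0.0]
wrist_force: [-2.1, 1.1, 7.4]
finger_gap: 0.0389
```

```bash
python3 -m creep '[[0,0,0.0005,0,0,0],[0,0,0.001,0,0,0],[0,0,0.0015,0,0,0],[0,0,0.002,0,0,0],[0,0,0.0025,0,0,0],[0,0,0.003,0,0,0],[0,0,0.003,0,0,0],[0,0,0.003,0,0,0]]'
python3 -c "
from h import *
to_tool([0.4312,0.0071,0.094])"
```

```text
clock: 11.5
tcp_pos: [0.4312, 0.0074, 0.0937]
orientation: [0.0, -0.08, 0.997, -0.0]
wrist_force: [-1.5, 1.2, 7.9]
finger_gap: 0.039
t 11.5 tcp [0.4312 0.0074 0.0937] F [-1.5  1.2  7.9] gap 0.039 j [-0.17  0.13 -0.54  0.89 -0.   -0.33]
shift [ 0.0001 -0.0003 -0.0003] turn [-0.01  0.03 -0.25]
```

Not seated yet, since the force still matches the spring alone. I continue in small steps.

```bash
python3 -m creep '[[0,0,0.0003,0,0,0],[0,0,0.0006,0,0,0],[0,0,0.0009,0,0,0],[0,0,0.0012,0,0,0],[0,0,0.0015,0,0,0],[0,0,0.0018,0,0,0],[0,0,0.002,0,0,0],[0,0,0.002,0,0,0]]'
python3 - <<'E'
from h import *
to_tool([0.4312,0.0071,0.094])
im,d,w=cloud('side')
a=cv2.resize(im[120:250,290:410],None,fx=4.5,fy=4.5,interpolation=cv2.INTER_CUBIC); cv2.imwrite('pics/c7.png',a)
E
```

```text
clock: 12.3
tcp_pos: [0.4313, 0.0074, 0.0933]
orientation: [0.001, -0.08, 0.997, -0.0]
wrist_force: [-7.3, 0.6, 22.9]
finger_gap: 0.0395
t 12.3 tcp [0.4313 0.0074 0.0933] F [-7.3  0.6 22.9] gap 0.0395 j [-0.17  0.13 -0.54  0.89 -0.   -0.33]
shift [ 0.0001 -0.0002 -0.0007] turn [-0.04  0.09 -0.25]
```

View pics/c7.png

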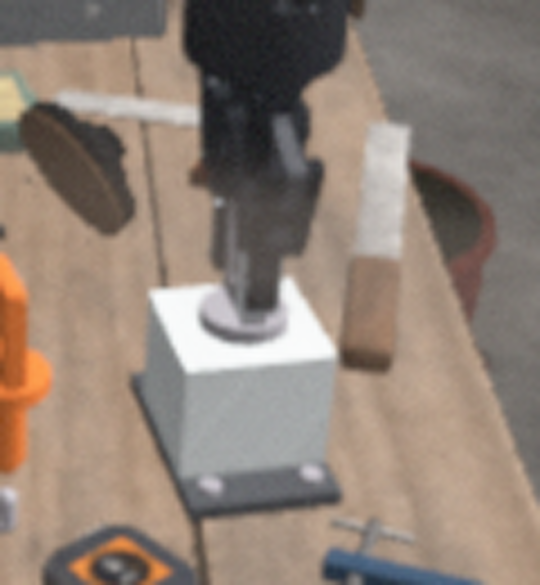

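The collar lies flat on the block top at crop (243,315). The reaction has jumped to 23 N against a spring of about 9.5 N. I hold for one call, check it stays steady and check the thick pin, then hand in.

```bash
python3 -m creep '[[0,0,0.0001,0,0,0],[0,0,0.0002,0,0,0],[0,0,0.0002,0,0,0],[0,0,0.0002,0,0,0],[0,0,0.0002,0,0,0],[0,0,0.0002,0,0,0],[0,0,0.0002,0,0,0],[0,0,0.0002,0,0,0]]'
python3 - <<'E'
from h import *
im,d,w=cloud('side'); w0=np.load('side.npy')
def q(w): 
    m=(abs(w[...,0]-.577)<.03)&(abs(w[...,1]-.287)<.03)&(w[...,2]>.05)&(w[...,2]<.185); return m.sum(),w[m].mean(0).round(4)
print('thick',q(w0),q(w))
p=w[(abs(w[...,0]-.431)<.023)&(abs(w[...,1]-.007)<.03)&(w[...,2]>.079)&(w[...,2]<.092)]
print('collar',len(p),np.percentile(p[:,0],[1,99]).round(4),p[:,1].max().round(4),np.percentile(p[:,2],[50,90]).round(4))
to_tool([0.4312,0.0071,0.094])
E
```

```text
clock: 13.15
tcp_pos: [0.4313, 0.0074, 0.0933]
orientation: [0.001, -0.08, 0.997, -0.0]
wrist_force: [-7.2, 0.9, 25.8]
finger_gap: 0.0389
thick (np.int64(1201), array([0.5777, 0.2986, 0.1307])) (np.int64(1194), array([0.5776, 0.2986, 0.1308]))
collar 127 [0.41  0.452] 0.034 [0.0831 0.0857]
t 13.2 tcp [0.4313 0.0074 0.0933] F [-7.4 -0.6 25.3] gap 0.0387 j [-0.17  0.13 -0.54  0.89 -0.   -0.33]
shift [ 0.0001 -0.0003 -0.0007] turn [-0.04  0.09 -0.25]
```

Steady. The collar top reads 0.0857 (expected 0.085), and the thick pin hasn't moved.

```bash
python3 -c "
from workcell import env
print(env.hand_in())"
```

```text
the job is handed in; nothing more can be done
None
```

I gripped the slim pin, lifted it about 17 mm, drew it 80 mm off its hook and carried it to the block. I then pressed it down the bore in small steps until the collar seated, and handed in at 13.2 s still gripping and pressing. No verdict was reported.

What the last checks showed:
- **Seating:** The upward reaction held steady at about 25 N. The spring accounts for about 9.5 N of that, so roughly 15 N or more is pressing the collar on the block. The tool stopped moving down (z 0.0933) when I pushed further.
- **Alignment:** The gripper is within about 0.3 mm of the measured bore centre, and the camera shows the collar centred and flat. Its top reads about 0.0857 m against 0.085 m expected, within camera accuracy.
- **Grip:** The fingers hold at a 39 mm opening on the 40 mm plate.
- **Thick pin:** It has not moved (0.1 mm change in the camera).
- **Unexplained or not measured:** A sideways force of about 7 N showed at the wrist once the collar seated. The gripper's tilt stayed near 0.1°. I couldn't read the plunger's depth directly; I inferred it from the seated collar.

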